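# Make up two reagent kits

## Task

Make up the two reagent kits from the row of stock: the amber glass bottle and the red-lidded jar go into the blue tray, the green glass bottle and the blue-capped square bottle into the white tray. In each tray the glass bottle stands in the compartment with the cork floor and the plastic item in the bare one, all upright on the compartment floors; set them down without dropping them. Leave the green-capped bottle, the flask and the wash bottle where they stand.

Things in the scene. Friction and masses are not known exactly. Their poses are not given: they have to be found in the camera images.
- tray_blue: Blue kit tray, fixed to the bench, 165 x 84 mm, with two open 78 x 78 mm compartments side by side along its own x axis, centred 40.5 mm either side of its origin. The compartment towards +x has a brown cork floor, the one towards -x is bare plastic. Origin: middle of the underside, on the bench; z up. Both floors lie 5 mm above the bench; the walls and the divider are 3 mm thick and rise to 14 mm above the bench. It may stand at any yaw.
- tray_white: White kit tray, fixed to the bench, 165 x 84 mm, with two open 78 x 78 mm compartments side by side along its own x axis, centred 40.5 mm either side of its origin. The compartment towards +x has a brown cork floor, the one towards -x is bare plastic. Origin: middle of the underside, on the bench; z up. Both floors lie 5 mm above the bench; the walls and the divider are 3 mm thick and rise to 14 mm above the bench. It may stand at any yaw.
- amber_bottle_center (a point): Round amber (brown) glass bottle with a white cap and a paper label, 44 mm in diameter, 86 mm tall; straight-sided up to 58 mm, then a shoulder and a 29 mm cap. Stands upright on the bench in the stock row, loose. The point is on its axis, half-way up (43 mm above its foot). Weighs 135 to 245 g.
- green_glass_bottle_center (a point): Round green glass bottle with a yellow cap and a paper label, 44 mm in diameter, 86 mm tall; straight-sided up to 58 mm, then a shoulder and a 29 mm cap. Stands upright on the bench in the stock row, loose. The point is on its axis, half-way up (43 mm above its foot). Weighs 135 to 245 g.
- jar_center (a point): Squat round white plastic jar with a wide red lid, body 50 mm and lid 52 mm in diameter, 62 mm tall; the lid is the top 16 mm. Stands upright on the bench in the stock row, loose. The point is on its axis, half-way up (31 mm above its foot). Weighs 90 to 165 g.
- blue_cap_bottle_center (a point): Square white plastic bottle with a round blue cap, body 42 x 42 mm (sides along its own x and y) and 60 mm tall, 86 mm tall with its 33 mm cap. Stands upright on the bench in the stock row, loose. The point is on its axis, half-way up (43 mm above its foot). Weighs 95 to 180 g. Its sides are turned up to 35 degrees from the bench's directions.
- green_cap_bottle_center (a point): Square white plastic bottle with a round green cap, otherwise the same as the blue-capped one; a spare that belongs to neither kit and stays in the row. The point is on its axis, 43 mm above its foot.
- flask_center (a point): Bystander: clear glass conical flask with a dark rubber stopper, 62 mm across the base, 90 mm tall, loose on the bench between the trays. The point is on its axis, 45 mm up.
- wash_bottle_center (a point): Bystander: white wash bottle with a red cap and a thin red spout, 58 mm in diameter, 163 mm tall, loose on the bench at the -y end, beyond the trays. The point is on its axis, 66 mm up.
Things that resemble listed ones, but are neither listed nor needed, are in the scene too. Several things look just like the tray_blue: the one meant starts farthest from the robot's base.

How it is judged:
At the end, for the whole second after the job is handed in: Each of the four items stands in its own compartment as asked: within 20 mm of its centre along both tray axes, on its floor (within 5 mm in height), upright within 0.12 rad, at rest. Green-capped bottle, flask and wash bottle are within 25 mm of where they started (x of amber_bottle_center in the frame of tray_blue between 0.0205 and 0.0605 m and y of amber_bottle_center in the frame of tray_blue between -0.02 and 0.02 m and z of amber_bottle_center in the frame of tray_blue between 0.043 and 0.053 m and angle between each of amber_bottle_center, jar_center, green_glass_bottle_center, blue_cap_bottle_center's own z axis and vertical below 0.12 rad and linear speed of each of amber_bottle, jar, green_glass_bottle, blue_cap_bottle below 0.02 m/s and x of jar_center in the frame of tray_blue between -0.0605 and -0.0205 m and y of jar_center in the frame of tray_blue between -0.02 and 0.02 m and z of jar_center in the frame of tray_blue between 0.031 and 0.041 m and x of green_glass_bottle_center in the frame of tray_white between 0.0205 and 0.0605 m and y of green_glass_bottle_center in the frame of tray_white between -0.02 and 0.02 m and z of green_glass_bottle_center in the frame of tray_white between 0.043 and 0.053 m and x of blue_cap_bottle_center in the frame of tray_white between -0.0605 and -0.0205 m and y of blue_cap_bottle_center in the frame of tray_white between -0.02 and 0.02 m and z of blue_cap_bottle_center in the frame of tray_white between 0.043 and 0.053 m and distance of each of green_cap_bottle_center, flask_center, wash_bottle_center from where it was at the start of the episode below 0.025 m); the robot touches nothing.
It fails at once if a kit item is dropped or thrown (falling free, more than 40 mm above where it stands on the bench) ((height (world z) of amber_bottle_center above 0.083 m and contact force between amber_bottle and the fingers below 0.01 N and linear speed of amber_bottle above 0.3 m/s) or (height (world z) of jar_center above 0.071 m and contact force between jar and the fingers below 0.01 N and linear speed of jar above 0.3 m/s) or (height (world z) of green_glass_bottle_center above 0.083 m and contact force between green_glass_bottle and the fingers below 0.01 N and linear speed of green_glass_bottle above 0.3 m/s) or (height (world z) of blue_cap_bottle_center above 0.083 m and contact force between blue_cap_bottle and the fingers below 0.01 N and linear speed of blue_cap_bottle above 0.3 m/s)).
It fails at once if the green-capped bottle, the flask or the wash bottle is shifted by more than 25 mm (distance of any of green_cap_bottle_center, flask_center, wash_bottle_center from where it was at the start of the episode above 0.025 m).
It also fails if it takes over 99 s, if anything falls off the work surface, if the arm or the gripper's body presses on something with over 40 N, if the wrist force passes 120 N, or if a joint passes its speed limit or range.

## Robot

A 6-joint arm with a two-finger parallel gripper is mounted at the origin on the work surface. World frame = base frame: x ahead of the robot, y to its left, z up, the work surface at z = 0. Lengths are in m, angles in rad, forces in N, time in s.
With the tool pointing down it reaches from about 0.35 to 0.875 m from the base axis. Payload 4.2 kg.
Tool frame: the origin (TCP) lies at the very end of the fingers, on their centre line; the grasp point (between the pads) lies behind it (env.tcp_to_grasp is the z of the grasp point in the tool frame, in m); z points along the fingers, y is the line along which they close (so a half turn about z gives the same grasp; the last joint's range is limited). The gripper opens to 85 mm and grips with 20 to 120 N. Pads are 22 mm wide; open, the fingers measure 114 mm over their backs; the gripper's body (76 mm by 85 mm) begins 54 mm behind the grasp point. The pads swing forward as they close: fully open they stand 13 mm farther back than shut.
Start: joints at [-1.037, 0.385, 0.008, 0, -1.194, -0.259], TCP at [0.17, -0.602, 0.193] pointing down, gripper open.
Joint ranges: [-3.14, 3.14], [-1.21, 2.06], [-1.07, 1.41], [-3.16, 2.05], [-2.99, -0.16], [-3.1, 3.1]. Speed limits (rad/s): [2.79, 2.79, 3.14, 3.14, 3.14, 3.14].

## Interface

Orientations are given as a unit quaternion [x, y, z, w].
In Python, from bench import env gives the robot as it stands.
- The arm moves only by the tool jog_arm, never from a script. Its argument "deltas" is a list of rows, each a list of 7 numbers: the opening, from -1 (shut) to 1 (fully open), then the shift along the tool's x, y, z in m, then the turn, a rotation vector about the tool's x, y, z in rad. A call has 1 to 12 rows; each row is the pose to reach, as a shift and turn from the pose commanded when the call began, along the tool's axes at that moment; what a row does not reach only later rows make up. A row lasts 1/12 s, in which the tool goes at most 41.7 mm and 7.16 degrees, less where a joint would pass 70% of its speed; a pose out of reach is approached as far as the arm can. A call with a gripper value outside its range is refused whole. The fingers move at their own pace and stop on an object; "newtons" is the grip in N (left out, the last holds). Time passes only in rows, so rows that repeat a pose let the fingers close. It gives the time, the measured TCP pose, the force, the opening and the grip force at its end, in the units of the state.
- env.sense(): the state, without advancing time (a new reading comes with each control period).
- env.snapshot(name): name is "side" or "top" or "wrist"; returns the picture (420x560x3 uint8, red, green, blue); there is no depth.
- env.get_calibration(name): a dict with "camera_matrix" (3x3 intrinsics, pixels), "k1" (the pictures are not rectified: a ray, as slopes to the right and down, at radius r is drawn at 1 + k1 r^2 times it, then the intrinsics apply), "view" (4x4, takes a point from world to camera coordinates); the wrist camera has in their place "T_tool_cam" (4x4, takes a point from camera to tool coordinates, whose origin is the TCP and whose axes are the flange's). Camera axes: x right, y up, looking along -z (the intrinsics and any distortion apply to the point x, -y, -z); pixel columns grow to the right and rows downward; lengths in m; the calibration is good to about 2 mm. A picture is of the moment at which its call begins: read the wrist's pose just before it. get_calibration takes no time and is no camera call.
- env.finish_job(): hands the job in; it is judged then, once.
The state is a dict: "t": time; "joint_positions": joint angles; "joint_velocities": joint speeds; "tau": joint torques, N m; "eef_pos": TCP position; "orientation": TCP orientation; "contact_force": force on the tool from outside, world axes, zero at the start; "moment": the same for the moment, N m; "grip_width": finger opening in m; "finger_force": force on a finger pad.
Only numpy, scipy, OpenCV 4.12 (cv2) and the standard library are available. Lean on these libraries where they do the work, as an engineer would, in place of code of your own. Each camera call takes 0.05 s, during which the arm holds its last target. There are 200 camera calls.

## Working session

There is one attempt and no reset: what is moved stays moved. The work goes in short steps, Python scripts to look and compute and a tool call to move; the robot and the scene stay as the last step left them, time stands still between calls to the robot, and variables do not carry over. Pictures are saved under pics/ and viewed, at most 14 in all, crops included, and the job is handed in when it is done.

Besides the shell and the picture viewer there is one more tool, called after "Request:" by a JSON object that holds its "method" and its "body", one argument or row to a line. jog_arm: Moves the arm, as the interface text tells. Its arguments: {"type":"object","properties":{"deltas":{"type":"array","items":{"type":"array","items":{"type":"number"}}},"newtons":{"type":"number"}},"required":["deltas"]}

```bash
mkdir -p pics; ls
python3 - <<'E'
from bench import env
import cv2
for n in ("top","side"):
    cv2.imwrite(f"pics/{n}0.png",env.snapshot(n)[...,::-1])
    c=env.get_calibration(n);print(n,c)
print(env.get_calibration("wrist"),env.tcp_to_grasp,env.sense())
E
```

```text
pics
top {'camera_matrix': array([[408.67630478,   0.        , 281.16242345],
       [  0.        , 408.67630478, 211.95904962],
       [  0.        ,   0.        ,   1.        ]]), 'k1': -0.0056088666562339575, 'view': array([[ 0.00913384, -0.99982881, -0.01609136, -0.07941297],
       [ 0.99322998,  0.0072076 ,  0.11594079, -0.49210923],
       [-0.11580496, -0.0170414 ,  0.99312577, -1.02976791],
       [ 0.        ,  0.        ,  0.        ,  1.        ]])}
side {'camera_matrix': array([[516.70111829,   0.        , 288.41564781],
       [  0.        , 516.70111829, 208.07028795],
       [  0.        ,   0.        ,   1.        ]]), 'k1': -0.14293544241540407, 'view': array([[-0.86087508, -0.50867806,  0.01186317,  0.35750506],
       [ 0.35840983, -0.58968559,  0.72374947, -0.26289914],
       [-0.36115993,  0.62730976,  0.68996084, -1.17980162],
       [ 0.        ,  0.        ,  0.        ,  1.        ]])}
{'camera_matrix': array([[346.13666599,   0.        , 277.03346332],
       [  0.        , 346.13666599, 208.34412991],
       [  0.        ,   0.        ,   1.        ]]), '
[... 431 characters left out ...]
03737737e+00,  3.85471365e-01,  6.74920047e-03, -3.85511345e-04,
       -1.19403042e+00, -2.58586307e-01]), 'joint_velocities': array([-9.79735664e-05, -2.46993165e-03,  2.77779088e-03,  2.39520143e-03,
       -6.49079365e-04,  9.23129439e-04]), 'tau': array([-9.36530546e-05, -3.93319809e+01,  1.88928419e+01,  4.19799060e+00,
       -2.58375374e-03,  6.44239137e-06]), 'eef_pos': array([ 0.16943845, -0.60096448,  0.19223821]), 'orientation': array([-1.36913766e-01,  9.90582471e-01,  9.71542849e-04, -2.11996700e-04]), 'contact_force': array([-1.10934295,  0.59633202, -0.09278892]), 'moment': array([-0.00071907, -0.00807946, -0.02673467]), 'finger_force': 0.0, 'grip_width': 0.08551724244040648}
```

View pics/top0.png

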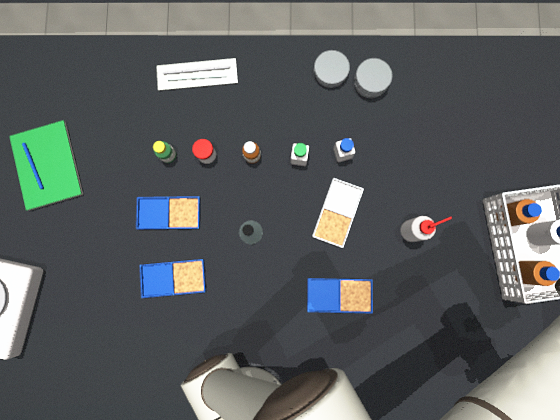

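View pics/side0.png

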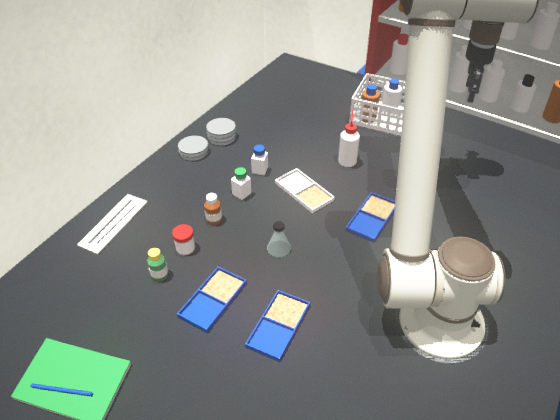

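The top view shows three blue trays, at (168,213), (173,278) and (340,296), with the white tray at (338,213). The stock row, left to right: green glass (163,150), jar (204,150), amber (251,151), green cap (300,153), blue cap (346,149). The flask is at (250,232) and the wash bottle at (420,229). Lookalikes are the amber bottles in the basket at (525,210) and (540,272), plus the other two blue trays.

```bash
cat > h.py <<'E'
import numpy as np, cv2
from bench import env
from scipy.spatial.transform import Rotation as R
def ray(name,uv,tool=None):
    c=env.get_calibration(name);K=c['camera_matrix'];k=c['k1']
    q=cv2.undistortPoints(np.array(uv,float).reshape(1,1,2),K,np.array([k,0,0,0.]))[0,0]
    d=np.array([q[0],-q[1],-1])
    if name=='wrist': T=tool@c['T_tool_cam']
    else: T=np.linalg.inv(c['view'])
    return T[:3,3],T[:3,:3]@d
def at(name,uv,z,tool=None):
    o,d=ray(name,uv,tool);return o+d*(z-o[2])/d[2]
def toolT(s):
    T=np.eye(4);T[:3,:3]=R.from_quat(s['orientation']).as_matrix();T[:3,3]=s['eef_pos'];return T
def proj(name,p,tool=None):
    c=env.get_calibration(name);V=c['view'] if name!='wrist' else np.linalg.inv(tool@c['T_tool_cam'])
    q=V[:3,:3]@p+V[:3,3];a=np.array([q[0],-q[1]])/-q[2];a=a*(1+c['k1']*(a@a))
    K=c['camera_matrix'];return K[:2,:2]@a+K[:2,2]
E
python3 - <<'E'
from h import *
im=cv2.imread('pics/top0.png');hsv=cv2.cvtColor(im,cv2.COLOR_BGR2HSV)
def blob(roi,lo,hi):
    x0,y0,x1,y1=roi;m=cv2.inRange(hsv[y0:y1,x0:x1],lo,hi)
    n,l,st,ce=cv2.connectedComponentsWithStats(m);i=1+np.argmax(st[1:,4]);cnt=np.argwhere(l==i)[:,::-1]+[x0,y0]
    return ce[i]+[x0,y0],st[i,4],cv2.minAreaRect(cnt.astype(np.float32))
for n,roi,lo,hi,z in [("greenglass",(145,130,180,170),(20,120,120),(35,255,255),.086),
 ("jar",(185,130,222,170),(0,150,150),(8,255,255),.062),
 ("amber",(238,135,268,150),(0,0,170),(179,70,255),.086),
 ("greencap",(285,138,315,170),(45,120,80),(80,255,255),.086),
 ("bluecap",(330,130,362,165),(100,150,80),(125,255,255),.086)]:
    c,a,r=blob(roi,lo,hi);print(n,c.round(1),a,at('top',c,z).round(4))
for n,c in [("flask",(249,231)),("wash",(420,229))]: print(n,at('top',c,.09 if n=="flask" else .13).round(3))
for n,roi in [("b1",(130,190,205,235)),("b2",(135,255,210,300)),("b3",(300,272,378,318))]:
    b=blob(roi,(100,150,60),(125,255,255));k=blob(roi,(8,40,120),(25,200,255))
    print(n,at('top',b[2][0],.012).round(4),b[2],"cork",at('top',k[0],.005).round(4),k[2])
roi=(308,173,368,250)
b=blob(roi,(0,0,150),(179,45,255));k=blob(roi,(8,46,120),(25,200,255))
print("white",b,at('top',b[2][0],.012).round(4),"cork",at('top',k[0],.005).round(4),k[2])
w=cv2.boxPoints(b[2]);print([at('top',p,.014)[:2].round(3) for p in w])
c=cv2.resize(im[130:250,130:370],None,fx=3.3,fy=3.3,interpolation=cv2.INTER_CUBIC);cv2.imwrite('pics/crop1.png',c)
E
```

```text
greenglass [158.5 146.4] 115 [0.6492 0.2327 0.086 ]
jar [202.1 148.4] 323 [0.6512 0.1281 0.062 ]
amber [249.3 145.5] 91 [0.6524 0.0046 0.086 ]
greencap [299.9 149.2] 127 [ 0.6435 -0.1216  0.086 ]
bluecap [346.4 144.4] 135 [ 0.6564 -0.2371  0.086 ]
flask [0.438 0.001 0.09 ]
wash [ 0.443 -0.399  0.13 ]
b1 [0.4911 0.225  0.012 ] ((167.49896240234375, 212.45457458496094), (32.46889114379883, 63.68810272216797), 88.69805145263672) cork [0.4928 0.1865 0.005 ] ((183.0, 212.0), (28.0, 28.0), 90.0)
b2 [0.3199 0.2062 0.012 ] ((172.0123291015625, 278.1352844238281), (33.58876037597656, 65.00466918945312), 84.80557250976562) cork [0.3241 0.1675 0.005 ] ((187.4590301513672, 276.5491943359375), (29.424114227294922, 29.605186462402344), 84.80557250976562)
b3 [ 0.2806 -0.2266  0.012 ] ((339.5444641113281, 295.3655090332031), (65.58993530273438, 34.034278869628906), 1.1934894323349) cork [ 0.2799 -0.2683  0.005 ] ((355.5, 295.5), (29.0, 29.0), 90.0)
white (array([341.0588697 , 202.91915228]), np.int32(1274), ((337.6832580566406, 212.38687133789062), (33.43183517456055, 63.63484573364258), 19.653823852539062)) [ 0.4946 -0.2233  0.012 ] cork [ 0.4576 -0.2105  0.005 ] ((332.62042236328125, 226.54379272460938), (29.560775756835938, 28.620981216430664), 19.98310661315918)
[array([ 0.43 , -0.154]), array([ 0.589, -0.21 ]), array([ 0.559, -0.293]), array([ 0.402, -0.235])]
```

View pics/crop1.png

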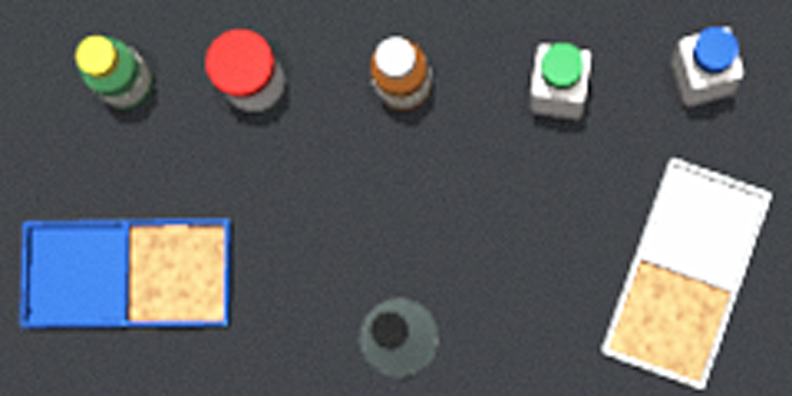

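The farthest blue tray from the base is at pixel (168,213): 0.54 m away, against 0.38 and 0.36 m for the others. The crop confirms its cork side at the right (-y). I'll go over the blue-capped bottle first, passing above the wash bottle.

```bash
cat >> h.py <<'E'
def to(x,y,z,yawdeg,s=None):
    "tool-frame shift and turn from commanded(measured) pose to a straight-down pose with tool x at yaw"
    s=s or env.sense();T=toolT(s);c,n=np.cos(np.radians(yawdeg)),np.sin(np.radians(yawdeg))
    G=np.array([[c,n,0],[n,-c,0],[0,0,-1.]])
    d=T[:3,:3].T@(np.array([x,y,z])-T[:3,3]);r=R.from_matrix(T[:3,:3].T@G).as_rotvec()
    print("t%.2f"%s['t'],"shift",d.round(4),"turn",r.round(4),"w%.4f F%.1f"%(s['grip_width'],s['finger_force']),np.round(s['joint_positions'],2))
E
python3 -c "
from h import *
to(.169,-.601,.30,-90);to(.656,-.237,.27,-90)"
```

```text
t0.10 shift [ 0.0004  0.0003 -0.1078] turn [ 1.8000e-03  1.2000e-03 -1.2961e+00] w0.0855 F0.0 [-1.04  0.39  0.01 -0.   -1.19 -0.26]
t0.10 shift [-0.567   0.2185 -0.0774] turn [ 1.8000e-03  1.2000e-03 -1.2961e+00] w0.0855 F0.0 [-1.04  0.39  0.01 -0.   -1.19 -0.26]
```

Request:
{"method": "jog_arm", "body": {
  "deltas": [
    [1,0,0,-0.04,0,0,0],
    [1,0,0,-0.08,0,0,0],
    [1,0,0,-0.11,0,0,-0.1],
    [1,-0.038,0.015,-0.11,0,0,-0.2],
    [1,-0.075,0.03,-0.11,0,0,-0.3],
    [1,-0.113,0.045,-0.11,0,0,-0.4],
    [1,-0.15,0.06,-0.11,0,0,-0.5],
    [1,-0.188,0.075,-0.11,0,0,-0.6],
    [1,-0.225,0.09,-0.11,0,0,-0.7],
    [1,-0.263,0.105,-0.11,0,0,-0.8],
    [1,-0.3,0.12,-0.11,0,0,-0.9],
    [1,-0.335,0.13,-0.11,0,0,-1.0]
  ]
}}

```text
t: 1.1
eef_pos: [0.4579, -0.3833, 0.3031]
orientation: [-0.597, 0.802, 0.0, 0.0]
contact_force: [0.3, -1.0, 0.1]
grip_width: 0.0853
finger_force: 0.0
```

```bash
python3 -c "
from h import *
to(.656,-.237,.24,-90)"
```

```text
t1.10 shift [-0.1968 -0.148   0.0631] turn [ 0.0004  0.0006 -0.2902] w0.0853 F0.0 [-0.43  0.28  0.13 -0.   -1.42  0.14]
```

Request:
{"method": "jog_arm", "body": {
  "deltas": [
    [1,-0.033,-0.025,0.005,0,0,-0.05],
    [1,-0.065,-0.05,0.015,0,0,-0.1],
    [1,-0.1,-0.075,0.025,0,0,-0.15],
    [1,-0.13,-0.1,0.04,0,0,-0.2],
    [1,-0.165,-0.125,0.05,0,0,-0.25],
    [1,-0.197,-0.148,0.063,0,0,-0.29],
    [1,-0.197,-0.148,0.063,0,0,-0.29],
    [1,-0.197,-0.148,0.063,0,0,-0.29]
  ]
}}

```text
t: 1.77
eef_pos: [0.6566, -0.2378, 0.2366]
orientation: [-0.706, 0.708, 0.002, -0.001]
contact_force: [0.1, 0.2, 0.4]
grip_width: 0.0858
finger_force: 0.0
```

Run:
```python
from h import *
s=env.sense();im=env.snapshot('wrist')[...,::-1].copy();cv2.imwrite('pics/w1.png',im)
np.save('w1.npy',toolT(s));print(s['eef_pos'],s['orientation'],s['t'])
```

```text
[ 0.65655686 -0.23784704  0.23661172] [-0.70605051  0.70815607  0.00236882 -0.0014302 ] 1.7667
```

View pics/w1.png

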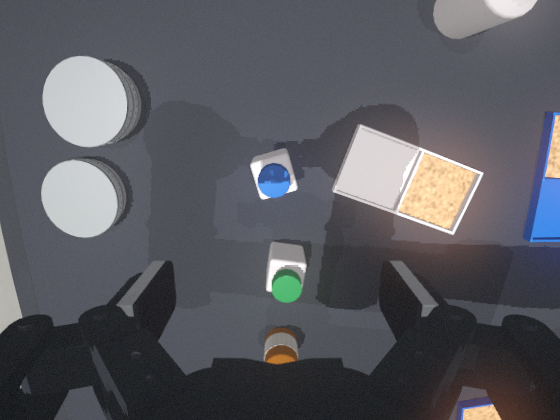

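The wrist view shows the blue cap at (274,180) on its square body, with shoulder corners at about (251,162) and (289,150). The green cap is at (286,285) and the white tray at (407,180).

Run:
```python
from h import *
T=np.load('w1.npy');im=cv2.imread('pics/w1.png');hsv=cv2.cvtColor(im,cv2.COLOR_BGR2HSV)
m=cv2.inRange(hsv[140:210,240:310],(100,150,60),(125,255,255));M=cv2.moments(m,True);c=(240+M['m10']/M['m00'],140+M['m01']/M['m00'])
print("cap",c,at('wrist',c,.084,T).round(4))
m=cv2.inRange(hsv[250:310,260:310],(45,120,60),(85,255,255));M=cv2.moments(m,True);c=(260+M['m10']/M['m00'],250+M['m01']/M['m00'])
print("gcap",at('wrist',c,.084,T).round(4))
sub=im[140:210,240:310]; g=cv2.cvtColor(sub,cv2.COLOR_BGR2GRAY);h=hsv[140:210,240:310]
m=(cv2.inRange(h,(0,0,120),(179,80,255))|cv2.inRange(h,(100,150,60),(125,255,255)))
n,l,st,ce=cv2.connectedComponentsWithStats(m);i=1+np.argmax(st[1:,4]);p=np.argwhere(l==i)[:,::-1]+[240,140]
r=cv2.minAreaRect(p.astype(np.float32));print(r,st[i]);P=[at('wrist',q,.06,T)[:2].round(4) for q in cv2.boxPoints(r)];print(P)
for q in [(251,162),(289,150)]:print(at('wrist',q,.06,T).round(4))
# white tray rim corners
m=cv2.inRange(hsv[120:240,325:490],(0,0,110),(179,255,255))
n,l,st,ce=cv2.connectedComponentsWithStats(m);i=1+np.argmax(st[1:,4]);p=np.argwhere(l==i)[:,::-1]+[325,120]
r=cv2.minAreaRect(p.astype(np.float32));print(r);P=np.array([at('wrist',q,.014,T)[:2] for q in cv2.boxPoints(r)]);print(P.round(3),P.mean(0),np.linalg.norm(P-np.roll(P,1,0),axis=1))
cv2.imwrite('pics/c2.png',cv2.resize(sub,None,fx=8,fy=8,interpolation=cv2.INTER_CUBIC))
```

```text
cap (273.76056338028167, 181.95774647887325) [ 0.6578 -0.2397  0.084 ]
gcap [ 0.6451 -0.1242  0.084 ]
((273.08135986328125, 174.58702087402344), (46.128849029541016, 40.518104553222656), 73.49563598632812) [  10    8   48   52 1609]
[array([ 0.6852, -0.26  ]), array([ 0.6452, -0.2716]), array([ 0.6312, -0.2253]), array([ 0.6725, -0.2129])]
[ 0.6813 -0.2561  0.06  ]
[ 0.6421 -0.2683  0.06  ]
((407.5361328125, 182.34487915039062), (165.32554626464844, 113.7257308959961), 1.7899105548858643)
[[ 0.597 -0.157]
 [ 0.597 -0.294]
 [ 0.4   -0.291]
 [ 0.382 -0.148]] [ 0.49429819 -0.2223421 ] [0.21533576 0.13717512 0.19726561 0.1441766 ]
```

View pics/c2.png

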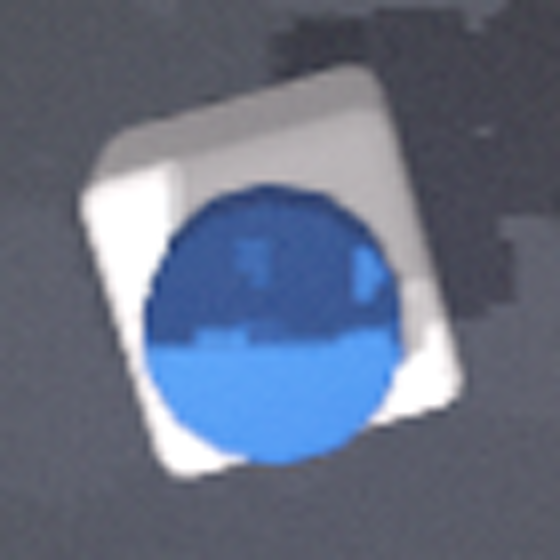

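The body is turned about 17° (edges in the crop at -16.9° and 19°), and the top and wrist views agree on its centre near (0.657, -0.2385). The wrist green cap fits the top view within 3 mm. I'll grasp with tool yaw -73°.

```bash
python3 -c "
from h import *
to(.657,-.2385,.021,-73)"
```

```text
t1.82 shift [-0.0009 -0.0019  0.2175] turn [ 0.0032  0.0008 -0.3014] w0.0854 F0.0 [-0.12  0.49  0.29  0.   -1.37  0.11]
```

Request:
{"method": "jog_arm", "body": {
  "deltas": [
    [1,0,-0.002,0.03,0,0,-0.1],
    [1,0,-0.002,0.06,0,0,-0.2],
    [1,0,-0.002,0.09,0.002,0,-0.3],
    [1,0,-0.002,0.12,0.002,0,-0.3],
    [1,0,-0.002,0.145,0.002,0,-0.3],
    [1,0,-0.002,0.17,0.002,0,-0.3],
    [1,0,-0.002,0.19,0.002,0,-0.3],
    [1,0,-0.002,0.205,0.002,0,-0.3],
    [1,0,-0.002,0.217,0.002,0,-0.3],
    [1,0,-0.002,0.217,0.002,0,-0.3]
  ],
  "newtons": 60
}}

```text
t: 2.65
eef_pos: [0.6553, -0.2412, 0.0212]
orientation: [0.802, -0.597, -0.001, 0.0]
contact_force: [-0.2, 0.4, -0.5]
grip_width: 0.0854
finger_force: 0.0
```

Request:
{"method": "jog_arm", "body": {
  "deltas": [
    [0.2,0,0,0,0,0,0],
    [-0.3,0,0,0,0,0,0],
    [-0.6,0,0,0,0,0,0],
    [-1,0,0,0,0,0,0],
    [-1,0,0,0,0,0,0],
    [-1,0,0,0,0,0,0],
    [-1,0,0,0,0,0,0],
    [-1,0,0,0,0,0,0]
  ]
}}

```text
t: 3.32
eef_pos: [0.659, -0.2405, 0.0248]
orientation: [0.803, -0.596, 0.002, -0.001]
contact_force: [-0.6, 0.0, 6.0]
grip_width: 0.0309
finger_force: 59.5
```

```bash
python3 -c "
from h import *
print(env.sense()['eef_pos'])
to(.533,-.2365,.15,-109)"
```

```text
[ 0.65903519 -0.24052647  0.02480346]
t3.32 shift [-0.0402  0.1189 -0.1258] turn [-0.0049 -0.0007  0.6264] w0.0309 F59.5 [-0.12  0.65  0.02  0.   -0.93  0.41]
```

Run:
```python
from h import *
a=env.snapshot('side');b=env.snapshot('wrist')
a=cv2.resize(a[110:230,190:350],(800,600),interpolation=cv2.INTER_CUBIC)[:, :]
a=cv2.resize(a,(400,300));b=cv2.resize(b,(400,300))
cv2.imwrite('pics/g1.png',np.hstack([a,b])[...,::-1])
```

```text
(no output)
```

View pics/g1.png

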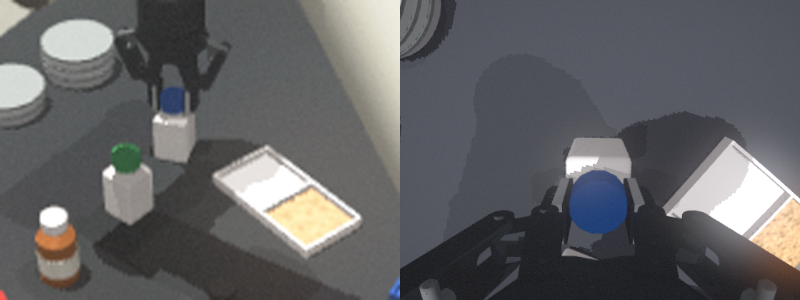

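Run:
```python
from h import *
s=env.sense();p=s['eef_pos'];print(p,s['contact_force'],s['joint_positions'].round(3))
f=lambda q:((np.array(proj('side',q))-[190,110])*[2.5,2.5]).round(0)
print("tcp",f(p),"cap top",f(np.array([p[0],p[1],.086])),"foot",f(np.array([p[0],p[1],0])))
b=np.array([.657,-.2385,0]);print([f(b+[0,0,z]) for z in (0,.06,.086)])
T=toolT(s);print('wrist tcp',proj('wrist',p,T)*[400/560,300/420])
for z in (.06,.086,.12):print(z,proj('wrist',b+[0,0,z],T)*[400/560,300/420])
```

```text
[ 0.65904396 -0.24050467  0.0248304 ] [0.31635011 0.46230782 6.02924214] [-0.12   0.649  0.015  0.    -0.932  0.415]
tcp [174. 135.] cap top [172.  94.] foot [174. 150.]
[array([175., 152.]), array([173., 113.]), array([173.,  95.])]
wrist tcp [196.68875466 169.76218057]
0.06 [198.3669832 192.2864051]
0.086 [198.26635609 212.93014359]
0.12 [198.06002496 254.73619537]
```

Run:
```python
from h import *
a=env.snapshot('side')[130:190,230:290];b=env.snapshot('wrist')[170:350,190:370]
r=lambda q:cv2.resize(q,(400,400),interpolation=cv2.INTER_CUBIC)
cv2.imwrite('pics/g2.png',np.hstack([r(a),r(b)])[...,::-1])
```

```text
(no output)
```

View pics/g2.png

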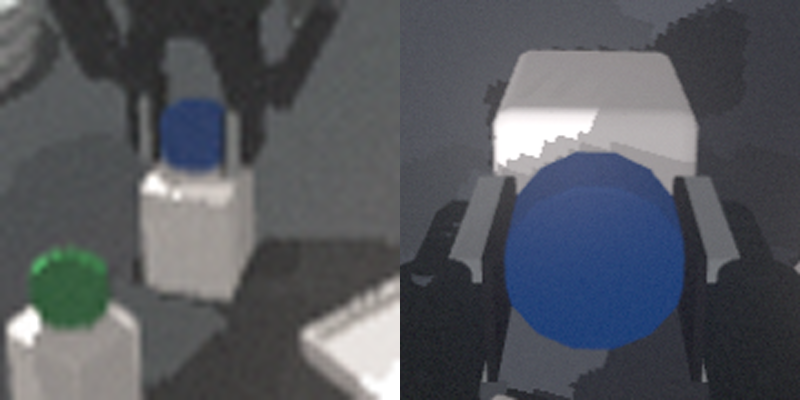

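Run:
```python
from h import *
for z in (.192,.205,.227): print(z,proj('side',np.array([.1694,-.601,z])))
for z in (.0248,.04,.06): print(z,(proj('side',np.array([.659,-.2405,z]))-[230,130])*400/60)
d=np.array([np.cos(.297),np.sin(.297),0])*.0155
for z in (.0248,.06):print([((proj('side',np.array([.659,-.2405,z])+k*d)-[230,130])*400/60).round() for k in (1,-1)])
a=cv2.imread('pics/side0.png')[30:130,430:530];cv2.imwrite('pics/s3.png',cv2.resize(a,(500,500),interpolation=cv2.INTER_CUBIC))
```

```text
0.192 [465.01393595 109.11970858]
0.205 [466.0201716  105.37078376]
0.227 [467.73999046  98.93825398]
0.0248 [196.17663669 225.498829  ]
0.04 [195.30320463 199.00365608]
0.06 [194.14146964 163.61353638]
[array([163., 220.]), array([229., 231.])]
[array([161., 158.]), array([228., 169.])]
```

View pics/s3.png

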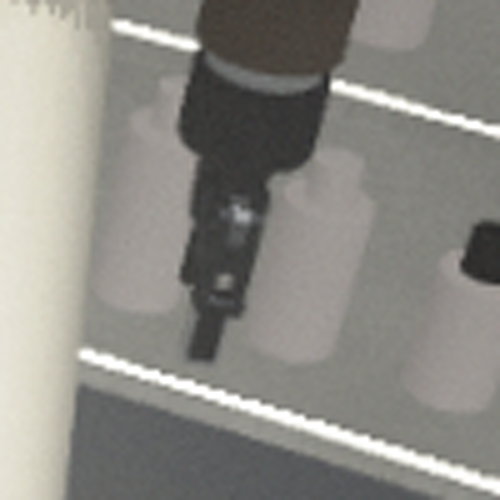

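Both crops show the pads on the 33 mm cap with their tips at the shoulder, at about z=0.06. So the real tips sit 25–35 mm above what the reported TCP suggests. Heights relative to this grasp still hold, and the cap grip (31 mm, 60 N) is firm, so I'll lift gently and check.

Request:
{"method": "jog_arm", "body": {
  "deltas": [
    [-1,0,0,-0.004,0,0,0],
    [-1,0,0,-0.012,0,0,0],
    [-1,0,0,-0.025,0,0,0],
    [-1,0,0,-0.04,0,0,0],
    [-1,0,0,-0.055,0,0,0],
    [-1,0,0,-0.07,0,0,0],
    [-1,0,0,-0.08,0,0,0],
    [-1,0,0,-0.085,0,0,0],
    [-1,0,0,-0.085,0,0,0]
  ]
}}

```text
t: 4.27
eef_pos: [0.6583, -0.2404, 0.11]
orientation: [0.803, -0.596, 0.002, -0.001]
contact_force: [-0.6, -0.5, -1.7]
grip_width: 0.031
finger_force: 59.4
```

Run:
```python
from h import *
s=env.sense();print(s['eef_pos'],s['contact_force'],s['grip_width'])
to(.533,-.2365,.11,-109)
a=env.snapshot('side')[70:190,200:320]
cv2.imwrite('pics/l1.png',cv2.resize(a,(500,500),interpolation=cv2.INTER_CUBIC)[...,::-1])
print((proj('side',s['eef_pos'])-[200,70])*500/120, s['t'])
```

```text
[ 0.65827787 -0.24042575  0.10996474] [-0.63827136 -0.48386595 -1.6881602 ] 0.030986389759318243
t4.27 shift [-0.0401  0.1188 -0.0006] turn [-4.700e-03 -1.000e-04  6.256e-01] w0.0310 F59.4 [-0.12  0.57  0.1  -0.   -1.1   0.41]
[245.29812381 295.68789895] 4.2667
```

View pics/l1.png

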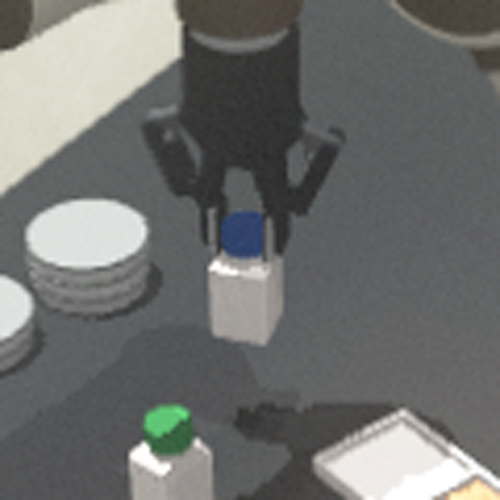

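The bottle hangs upright and clear, with 1.7 N of weight. Now to carry it to the bare compartment of the white tray.

Request:
{"method": "jog_arm", "body": {
  "deltas": [
    [-1,-0.004,0.012,0,0,0,0.06],
    [-1,-0.008,0.024,0,0,0,0.12],
    [-1,-0.012,0.036,0,0,0,0.19],
    [-1,-0.016,0.048,0,0,0,0.25],
    [-1,-0.02,0.06,0,0,0,0.31],
    [-1,-0.024,0.072,0,0,0,0.38],
    [-1,-0.028,0.084,0,0,0,0.44],
    [-1,-0.032,0.096,0,0,0,0.5],
    [-1,-0.036,0.108,0,0,0,0.56],
    [-1,-0.04,0.119,0,0,0,0.626],
    [-1,-0.04,0.119,0,0,0,0.626]
  ]
}}

```text
t: 5.23
eef_pos: [0.529, -0.236, 0.1068]
orientation: [-0.58, 0.815, 0.001, -0.0]
contact_force: [-0.2, 0.4, -0.4]
grip_width: 0.0314
finger_force: 59.6
```

Request:
{"method": "jog_arm", "body": {
  "deltas": [
    [-1,0,0,0.01,0,0,0],
    [-1,0,0,0.025,0,0,0],
    [-1,0,0,0.04,0,0,0],
    [-1,0,0,0.055,0,0,0],
    [-1,0,0,0.065,0,0,0],
    [-1,0,0,0.072,0,0,0],
    [-1,0,0,0.076,0,0,0],
    [-1,0,0,0.078,0,0,0],
    [-1,0,0,0.078,0,0,0]
  ]
}}

```text
t: 5.98
eef_pos: [0.5328, -0.2365, 0.0302]
orientation: [-0.581, 0.814, -0.001, 0.001]
contact_force: [0.7, 0.6, -1.0]
grip_width: 0.0311
finger_force: 59.6
```

Run:
```python
from h import *
s=env.sense();to(.533,-.2365,.030,-109);print(s['eef_pos'],s['contact_force'])
```

```text
t5.98 shift [-0.0001 -0.0002  0.0002] turn [-0.0025  0.0009  0.0001] w0.0311 F59.6 [-0.14  0.48 -0.3  -0.   -0.79 -0.19]
[ 0.5328036  -0.23651028  0.03018585] [ 0.70166475  0.59453641 -0.98241242]
```

Request:
{"method": "jog_arm", "body": {
  "deltas": [
    [-1,0,0,0.001,0,0,0],
    [-1,0,0,0.002,0,0,0],
    [-1,0,0,0.002,0,0,0]
  ]
}}

```text
t: 6.23
eef_pos: [0.5334, -0.2367, 0.0297]
orientation: [-0.581, 0.814, -0.002, 0.002]
contact_force: [-1.8, 1.3, 4.5]
grip_width: 0.0309
finger_force: 60.2
```

Contact is at 4.5 N, so the bottle is on the floor. Now to release and rise.

Request:
{"method": "jog_arm", "body": {
  "deltas": [
    [-0.1,0,0,0,0,0,0],
    [0.2,0,0,0,0,0,0],
    [0.4,0,0,0,0,0,0],
    [0.4,0,0,0,0,0,0],
    [0.4,0,0,-0.02,0,0,0],
    [0.4,0,0,-0.05,0,0,0],
    [0.6,0,0,-0.085,0,0,0],
    [1,0,0,-0.12,0,0,0],
    [1,0,0,-0.15,0,0,0],
    [1,0,0,-0.17,0,0,0],
    [1,0,0,-0.17,0,0,0]
  ]
}}

```text
t: 7.15
eef_pos: [0.5348, -0.2376, 0.2038]
orientation: [-0.581, 0.814, -0.005, 0.004]
contact_force: [0.9, 0.1, 1.5]
grip_width: 0.0853
finger_force: 0.0
```

Run:
```python
from h import *
s=env.sense();im=env.snapshot('wrist')[...,::-1].copy();np.save('w2.npy',toolT(s));cv2.imwrite('pics/w2.png',im)
b=env.snapshot('side')[...,::-1];cv2.imwrite('pics/w2s.png',np.hstack([cv2.resize(im,(400,300)),cv2.resize(b[60:270,200:480],(400,300))]))
to(.651,.130,.2,-90)
to(.651,.0045,.2,-90)
```

```text
t7.25 shift [-0.3851  0.0071 -0.0008] turn [-0.0037  0.0012 -0.3323] w0.0850 F0.0 [-0.14  0.31 -0.09 -0.   -1.17 -0.19]
t7.25 shift [-0.2665 -0.0338 -0.0008] turn [-0.0037  0.0012 -0.3323] w0.0850 F0.0 [-0.14  0.31 -0.09 -0.   -1.17 -0.19]
```

View pics/w2s.png

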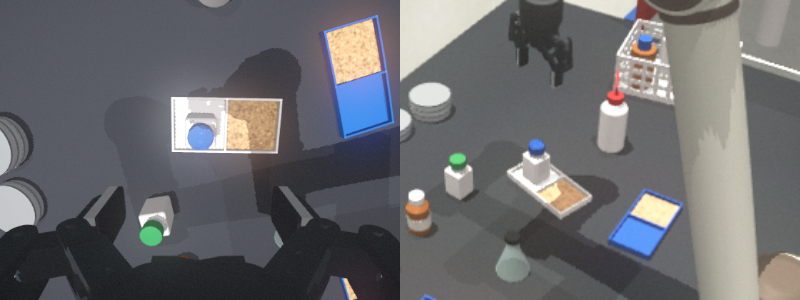

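The blue-capped bottle stands upright in the bare compartment, with its cap at (200,137) in the left half. Next is the amber bottle.

Request:
{"method": "jog_arm", "body": {
  "deltas": [
    [1,-0.03,-0.004,0,0,0,-0.04],
    [1,-0.06,-0.008,0,0,0,-0.08],
    [1,-0.09,-0.012,0,0,0,-0.12],
    [1,-0.12,-0.016,0,0,0,-0.16],
    [1,-0.15,-0.02,0,0,0,-0.2],
    [1,-0.18,-0.024,0,0,0,-0.24],
    [1,-0.21,-0.028,0,0,0,-0.28],
    [1,-0.24,-0.032,0,0,0,-0.33],
    [1,-0.2665,-0.034,0,-0.004,0.001,-0.332],
    [1,-0.2665,-0.034,0,-0.004,0.001,-0.332],
    [1,-0.2665,-0.034,0,-0.004,0.001,-0.332]
  ]
}}

```text
t: 8.17
eef_pos: [0.6503, 0.0056, 0.1955]
orientation: [0.708, -0.706, -0.002, 0.003]
contact_force: [-0.0, -0.7, 0.0]
grip_width: 0.0857
finger_force: 0.0
```

```bash
cat >> h.py <<'E'
def cap(lo,hi,guess,z=.084,rad=30,name='pics/tmp.png'):
    s=env.sense();im=env.snapshot('wrist')[...,::-1].copy();T=toolT(s)
    u=proj('wrist',np.array([*guess,z]),T);x,y=np.round(u).astype(int)
    hsv=cv2.cvtColor(im,cv2.COLOR_BGR2HSV);x0,y0=max(x-rad,0),max(y-rad,0)
    m=cv2.inRange(hsv[y0:y+rad,x0:x+rad],lo,hi);n,l,st,ce=cv2.connectedComponentsWithStats(m)
    i=1+np.argmax(st[1:,4]);b=st[i];c=(x0+b[0]+b[2]/2-.5,y0+b[1]+b[3]/2-.5)
    print("pred",u.round(),"found",c,b,"->",at('wrist',c,z,T).round(4),"size mm",(b[2]/346*(s['eef_pos'][2]+.18-z)*1000).round(1));cv2.imwrite(name,im);return at('wrist',c,z,T)
E
python3 - <<'E'
from h import *
p=cap((0,0,120),(179,60,255),(.651,.003),name='pics/w3.png');to(p[0],p[1],.0,-90)
E
```

```text
pred [274. 190.] found (np.float64(276.0), np.float64(192.0)) [ 15  12  35  41 956] -> [0.6494 0.0044 0.084 ] size mm 29.5
t8.22 shift [ 1.000e-04 -5.000e-04  1.961e-01] turn [ 0.006  -0.0007  0.0006] w0.0853 F0.0 [ 0.25  0.43  0.09 -0.   -1.23 -0.25]
```

View pics/w3.png

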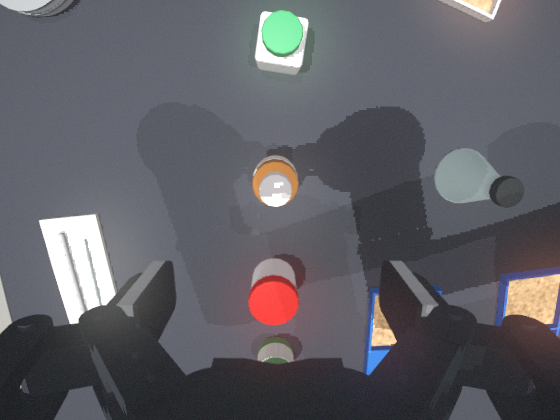

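The amber cap is at (276,189), measured 29.5 mm wide (29 given), so its position is (0.650, 0.0045). I'll descend in two stages, going lower than before so the pads reach the body.

Request:
{"method": "jog_arm", "body": {
  "deltas": [
    [1,0,0,0.035,0.003,0,0],
    [1,0,0,0.07,0.006,0,0],
    [1,0,0,0.105,0.006,0,0],
    [1,0,0,0.13,0.006,0,0],
    [1,0,0,0.15,0.006,0,0],
    [1,0,0,0.165,0.006,0,0],
    [1,0,0,0.172,0.006,0,0],
    [1,0,0,0.178,0.006,0,0],
    [1,0,0,0.182,0.006,0,0],
    [1,0,0,0.182,0.006,0,0]
  ]
}}

```text
t: 9.05
eef_pos: [0.6504, 0.0039, 0.0161]
orientation: [-0.707, 0.707, -0.001, 0.001]
contact_force: [0.7, -0.5, 0.4]
grip_width: 0.0856
finger_force: 0.0
```

Run:
```python
from h import *
to(.650,.0045,.004,-90)
a=env.snapshot('side')[140:240,150:270]
cv2.imwrite('pics/l2.png',cv2.resize(a,(600,500),interpolation=cv2.INTER_CUBIC)[...,::-1])
s=env.sense();p=s['eef_pos']
for z in (0,p[2],.04,.06,.086):print(z,((proj('side',np.array([.65,.0045,z]))-[150,140])*5).round())
```

```text
t9.05 shift [-0.0006  0.0004  0.0121] turn [-0.0036 -0.0001 -0.0007] w0.0856 F0.0 [ 0.25  0.59 -0.14  0.   -0.84 -0.26]
0 [319. 400.]
0.01681255635327386 [317. 378.]
0.04 [313. 347.]
0.06 [309. 320.]
0.086 [305. 284.]
```

View pics/l2.png

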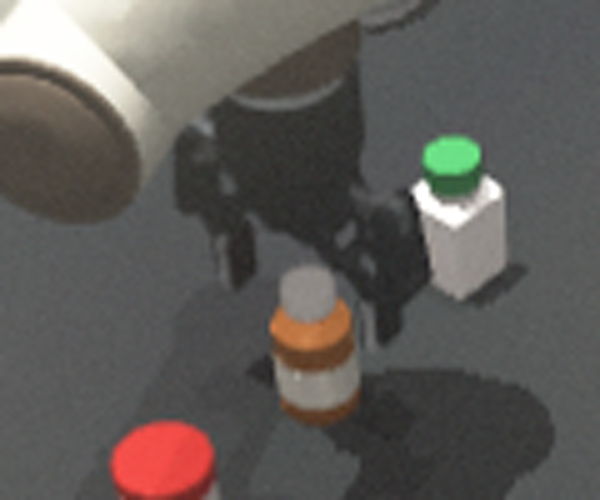

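The open tips in the crop, at (235,285) and (385,340), are at z≈0.06 with the TCP at 0.016. So the real tips are about 48 mm above the reported TCP when open and about 35 mm when nearly shut. I'll go 20 mm lower to grip the body; the palm still clears the cap.

Request:
{"method": "jog_arm", "body": {
  "deltas": [
    [1,0,0,0.006,-0.003,0,0],
    [1,0,0,0.012,-0.003,0,0],
    [1,0,0,0.017,-0.003,0,0],
    [1,0,0,0.02,-0.003,0,0],
    [1,0,0,0.02,-0.003,0,0]
  ]
}}

```text
t: 9.52
eef_pos: [0.6499, 0.0043, -0.0048]
orientation: [-0.707, 0.707, 0.0, -0.0]
contact_force: [0.6, 0.1, 0.2]
grip_width: 0.0854
finger_force: 0.0
```

Request:
{"method": "jog_arm", "body": {
  "deltas": [
    [0.4,0,0,0,0,0,0],
    [0,0,0,0,0,0,0],
    [-0.4,0,0,0,0,0,0],
    [-1,0,0,0,0,0,0],
    [-1,0,0,0,0,0,0],
    [-1,0,0,0,0,0,0],
    [-1,0,0,0,0,0,0]
  ]
}}

```text
t: 10.1
eef_pos: [0.6514, 0.0044, -0.003]
orientation: [0.707, -0.707, 0.001, -0.001]
contact_force: [1.4, 0.5, 3.4]
grip_width: 0.0417
finger_force: 61.3
```

Width reads 41.7 mm. The reading runs 2 mm low, as it did on the 33 mm cap, so the pads are on the 44 mm body. Lifting.

Request:
{"method": "jog_arm", "body": {
  "deltas": [
    [-1,0,0,-0.004,0,0,0],
    [-1,0,0,-0.012,0,0,0],
    [-1,0,0,-0.027,0,0,0],
    [-1,0,0,-0.045,0,0,0],
    [-1,0,0,-0.065,0,0,0],
    [-1,0,0,-0.085,0,0,0],
    [-1,0,0,-0.1,0,0,0],
    [-1,0,0,-0.105,0,0,0],
    [-1,0,0,-0.105,0,0,0]
  ]
}}

```text
t: 10.85
eef_pos: [0.651, 0.0046, 0.1027]
orientation: [-0.707, 0.707, -0.001, 0.001]
contact_force: [-0.4, 0.5, -2.3]
grip_width: 0.0422
finger_force: 61.1
```

Run:
```python
from h import *
print(env.sense()['eef_pos'],env.sense()['contact_force']);to(.4918,.1845,.102,-90)
```

```text
[0.65104039 0.00456022 0.10273856] [-0.4377471   0.49452864 -2.2893158 ]
t10.85 shift [-0.1799  0.1593  0.0004] turn [-0.0032  0.0007 -0.    ] w0.0422 F61.1 [ 0.26  0.5  -0.05  0.   -1.02 -0.26]
```

Request:
{"method": "jog_arm", "body": {
  "deltas": [
    [-1,-0.01,0.01,0,0,0,0],
    [-1,-0.03,0.027,0,0,0,0],
    [-1,-0.05,0.045,0,0,0,0],
    [-1,-0.07,0.062,0,0,0,0],
    [-1,-0.09,0.08,0,0,0,0],
    [-1,-0.11,0.098,0,0,0,0],
    [-1,-0.13,0.115,0,0,0,0],
    [-1,-0.15,0.133,0,0,0,0],
    [-1,-0.165,0.146,0,0,0,0],
    [-1,-0.175,0.155,0,0,0,0],
    [-1,-0.18,0.159,0,0,0,0],
    [-1,-0.18,0.159,0,0,0,0]
  ]
}}

```text
t: 11.85
eef_pos: [0.4902, 0.1847, 0.1002]
orientation: [0.708, -0.707, -0.0, 0.001]
contact_force: [0.7, 0.4, -2.1]
grip_width: 0.0425
finger_force: 61.1
```

Request:
{"method": "jog_arm", "body": {
  "deltas": [
    [-1,0,0,0.01,0,0,0],
    [-1,0,0,0.025,0,0,0],
    [-1,0,0,0.045,0,0,0],
    [-1,0,0,0.065,0,0,0],
    [-1,0,0,0.08,0,0,0],
    [-1,0,0,0.089,0,0,0],
    [-1,0,0,0.094,0,0,0],
    [-1,0,0,0.097,0,0,0],
    [-1,0,0,0.097,0,0,0]
  ]
}}

```text
t: 12.6
eef_pos: [0.4919, 0.184, 0.0037]
orientation: [-0.707, 0.707, -0.0, 0.0]
contact_force: [0.5, 0.3, -2.2]
grip_width: 0.0418
finger_force: 61.1
```

Request:
{"method": "jog_arm", "body": {
  "deltas": [
    [-1,0,0,0.001,0,0,0],
    [-1,0,0,0.002,0,0,0],
    [-1,0,0,0.003,0,0,0],
    [-1,0,0,0.003,0,0,0]
  ]
}}

```text
t: 12.93
eef_pos: [0.4922, 0.1848, 0.002]
orientation: [0.707, -0.707, 0.001, -0.001]
contact_force: [-0.4, -0.6, 1.0]
grip_width: 0.0419
finger_force: 61.4
```

Request:
{"method": "jog_arm", "body": {
  "deltas": [
    [0,0,0,0,0,0,0],
    [0.3,0,0,0,0,0,0],
    [0.6,0,0,0,0,0,0],
    [0.6,0,0,0,0,0,0],
    [0.6,0,0,-0.02,0,0,0],
    [0.7,0,0,-0.055,0,0,0],
    [0.8,0,0,-0.095,0,0,0],
    [1,0,0,-0.135,0,0,0],
    [1,0,0,-0.17,0,0,0],
    [1,0,0,-0.2,0,0,0],
    [1,0,0,-0.2,0,0,0]
  ]
}}

```text
t: 13.85
eef_pos: [0.4952, 0.1862, 0.2087]
orientation: [0.708, -0.707, 0.002, -0.007]
contact_force: [1.0, 0.0, 0.9]
grip_width: 0.0851
finger_force: 0.0
```

Run:
```python
from h import *
print(env.sense()['eef_pos'])
p=cap((0,0,120),(179,60,255),(.492,.1845),z=.089,name='pics/w4.png');to(.650,.128,.2,-90)
```

```text
[0.49522446 0.18619785 0.20868408]
pred [281. 189.] found (np.float64(280.5), np.float64(181.5)) [   0    0   60   46 1763] -> [0.4927 0.1781 0.089 ] size mm 52.0
t13.90 shift [ 0.0577 -0.1566  0.0062] turn [-0.0083  0.005   0.0003] w0.0853 F0.0 [ 0.67  0.2  -0.22  0.   -1.14 -0.67]
```

Request:
{"method": "jog_arm", "body": {
  "deltas": [
    [1,0.01,-0.03,0.002,0,0,0],
    [1,0.023,-0.06,0.004,0,0,0],
    [1,0.034,-0.09,0.006,-0.004,0.002,0],
    [1,0.046,-0.12,0.006,-0.008,0.004,0],
    [1,0.055,-0.147,0.006,-0.008,0.004,0],
    [1,0.0577,-0.1566,0.006,-0.008,0.004,0],
    [1,0.0577,-0.1566,0.006,-0.008,0.004,0],
    [1,0.0577,-0.1566,0.006,-0.008,0.004,0]
  ]
}}

```text
t: 14.57
eef_pos: [0.6473, 0.1263, 0.1933]
orientation: [-0.707, 0.707, 0.002, -0.005]
contact_force: [-0.9, 0.1, 0.4]
grip_width: 0.0851
finger_force: 0.0
```

Run:
```python
from h import *
print(env.sense()['eef_pos'])
p=cap((0,150,80),(10,255,255),(.650,.128),z=.060,rad=50,name='pics/w5.png');to(p[0],p[1],0,-90)
```

```text
[0.64732851 0.1263103  0.19326933]
pred [271. 191.] found (np.float64(269.0), np.float64(187.5)) [  21   19   55   56 2270] -> [0.6522 0.125  0.06  ] size mm 49.8
t14.62 shift [ 0.0007 -0.0071  0.194 ] turn [ 0.0096 -0.0047  0.0001] w0.0855 F0.0 [ 0.44  0.45  0.11  0.   -1.24 -0.44]
```

View pics/w5.png

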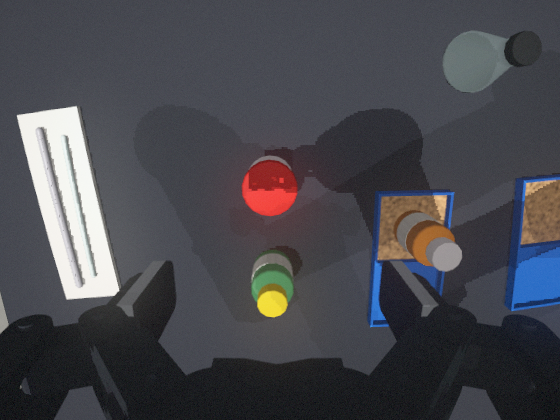

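The jar lid is at (269,188), giving (0.651, 0.126). The amber bottle stands in the cork compartment of the chosen blue tray with its foot near (412,225). Descending on the jar.

Request:
{"method": "jog_arm", "body": {
  "deltas": [
    [1,0,-0.003,0.03,0.004,-0.002,0],
    [1,0.001,-0.005,0.065,0.009,-0.004,0],
    [1,0.001,-0.005,0.1,0.009,-0.004,0],
    [1,0.001,-0.005,0.13,0.009,-0.004,0],
    [1,0.001,-0.005,0.15,0.009,-0.004,0],
    [1,0.001,-0.005,0.165,0.009,-0.004,0],
    [1,0.001,-0.005,0.178,0.009,-0.004,0],
    [1,0.001,-0.005,0.188,0.009,-0.004,0],
    [1,0.001,-0.005,0.195,0.009,-0.004,0],
    [1,0.001,-0.005,0.195,0.009,-0.004,0]
  ]
}}

```text
t: 15.45
eef_pos: [0.6502, 0.125, -0.0009]
orientation: [0.707, -0.707, 0.0, 0.0]
contact_force: [-0.6, 1.0, 0.1]
grip_width: 0.0855
finger_force: 0.0
```

Request:
{"method": "jog_arm", "body": {
  "deltas": [
    [0.5,0,0,0,0,0,0],
    [0.2,0,0,0,0,0,0],
    [-0.2,0,0,0,0,0,0],
    [-1,0,0,0,0,0,0],
    [-1,0,0,0,0,0,0],
    [-1,0,0,0,0,0,0],
    [-1,0,0,0,0,0,0]
  ]
}}

```text
t: 16.03
eef_pos: [0.6529, 0.1252, 0.0019]
orientation: [0.707, -0.707, 0.001, -0.002]
contact_force: [-0.3, 0.3, 6.0]
grip_width: 0.0502
finger_force: 62.2
```

Request:
{"method": "jog_arm", "body": {
  "deltas": [
    [-1,0,0,-0.004,0,0,0],
    [-1,0,0,-0.012,0,0,0],
    [-1,0,0,-0.027,0,0,0],
    [-1,0,0,-0.045,0,0,0],
    [-1,0,0,-0.065,0,0,0],
    [-1,0,0,-0.085,0,0,0],
    [-1,0,0,-0.105,0,0,0],
    [-1,0,0,-0.115,0,0,0],
    [-1,0,0,-0.115,0,0,0]
  ]
}}

```text
t: 16.78
eef_pos: [0.6529, 0.1253, 0.1183]
orientation: [0.707, -0.707, 0.002, -0.003]
contact_force: [0.4, 0.3, -1.1]
grip_width: 0.0498
finger_force: 62.4
```

Run:
```python
from h import *
print(env.sense()['eef_pos'],env.sense()['contact_force']);to(.490,.2655,.117,-90)
```

```text
[0.65292414 0.1253329  0.11826858] [ 0.35582538  0.27274709 -1.0897218 ]
t16.78 shift [-0.1402  0.1629  0.0004] turn [-0.0069  0.0018  0.0002] w0.0498 F62.4 [ 0.43  0.5   0.    0.   -1.07 -0.43]
```

Request:
{"method": "jog_arm", "body": {
  "deltas": [
    [-1,-0.01,0.012,0,0,0,0],
    [-1,-0.025,0.029,0,0,0,0],
    [-1,-0.04,0.047,0,0,0,0],
    [-1,-0.055,0.064,0,0,0,0],
    [-1,-0.07,0.081,0,0,0,0],
    [-1,-0.085,0.099,0,0,0,0],
    [-1,-0.1,0.116,0,0,0,0],
    [-1,-0.115,0.134,0,0,0,0],
    [-1,-0.13,0.151,0,0,0,0],
    [-1,-0.137,0.159,0,-0.004,0,0],
    [-1,-0.14,0.163,0,-0.004,0,0],
    [-1,-0.14,0.163,0,-0.004,0,0]
  ]
}}

```text
t: 17.78
eef_pos: [0.4877, 0.265, 0.1142]
orientation: [0.707, -0.707, -0.001, 0.001]
contact_force: [0.5, -0.7, -1.2]
grip_width: 0.05
finger_force: 62.5
```

Request:
{"method": "jog_arm", "body": {
  "deltas": [
    [-1,0,0,0.01,0,0,0],
    [-1,0,0,0.025,0,0,0],
    [-1,0,0,0.045,0,0,0],
    [-1,0,0,0.065,0,0,0],
    [-1,0,0,0.085,0,0,0],
    [-1,0,0,0.098,0,0,0],
    [-1,0,0,0.105,0,0,0],
    [-1,0,0,0.109,0,0,0],
    [-1,0,0,0.109,0,0,0]
  ]
}}

```text
t: 18.53
eef_pos: [0.488, 0.263, 0.0068]
orientation: [-0.707, 0.707, 0.0, -0.003]
contact_force: [-3.9, -2.9, 8.3]
grip_width: 0.0499
finger_force: 63.4
```

Request:
{"method": "jog_arm", "body": {
  "deltas": [
    [-1,0,0,0.001,0,0,0],
    [-1,0,0,0.002,0,0,0],
    [-1,0,0,0.003,0,0,0],
    [-1,0,0,0.003,0,0,0]
  ]
}}

```text
t: 18.87
eef_pos: [0.4881, 0.2629, 0.0066]
orientation: [0.707, -0.707, -0.0, 0.002]
contact_force: [-7.8, -5.2, 23.9]
grip_width: 0.0501
finger_force: 65.2
```

Contact came at the expected height, with the jar on its floor, but it's pressing 24 N. I'll back off 4 mm before releasing.

Request:
{"method": "jog_arm", "body": {
  "deltas": [
    [-1,0,0,-0.002,0,0,0],
    [-1,0,0,-0.004,0,0,0],
    [-1,0,0,-0.005,0,0,0],
    [-1,0,0,-0.005,0,0,0]
  ]
}}

```text
t: 19.2
eef_pos: [0.4888, 0.2648, 0.0078]
orientation: [-0.707, 0.707, 0.001, -0.0]
contact_force: [0.7, 0.4, -0.6]
grip_width: 0.0498
finger_force: 62.5
```

Request:
{"method": "jog_arm", "body": {
  "deltas": [
    [-1,0,0,0.001,0,0,0],
    [0.2,0,0,0.001,0,0,0],
    [0.5,0,0,0.001,0,0,0],
    [0.8,0,0,0.001,0,0,0],
    [0.8,0,0,0.001,0,0,0],
    [0.8,0,0,-0.02,0,0,0],
    [0.8,0,0,-0.055,0,0,0],
    [0.9,0,0,-0.095,0,0,0],
    [1,0,0,-0.135,0,0,0],
    [1,0,0,-0.17,0,0,0],
    [1,0,0,-0.195,0,0,0],
    [1,0,0,-0.195,0,0,0]
  ]
}}

```text
t: 20.2
eef_pos: [0.4917, 0.2669, 0.21]
orientation: [0.707, -0.707, 0.0, -0.006]
contact_force: [0.9, 0.2, -0.0]
grip_width: 0.0853
finger_force: 0.0
```

Run:
```python
from h import *
print(env.sense()['eef_pos'])
p=cap((0,150,80),(10,255,255),(.489,.264),z=.065,rad=50);to(.648,.232,.2,-90)
```

```text
[0.49171525 0.26692479 0.20996096]
pred [280. 181.] found (np.float64(302.5), np.float64(193.5)) [72 62  2  2  2] -> [0.4673 0.2758 0.065 ] size mm 1.9
t20.25 shift [ 0.0342 -0.1579  0.0069] turn [-0.0037  0.0051  0.0003] w0.0854 F0.0 [ 0.79  0.26 -0.14 -0.   -1.16 -0.79]
```

View pics/tmp.png

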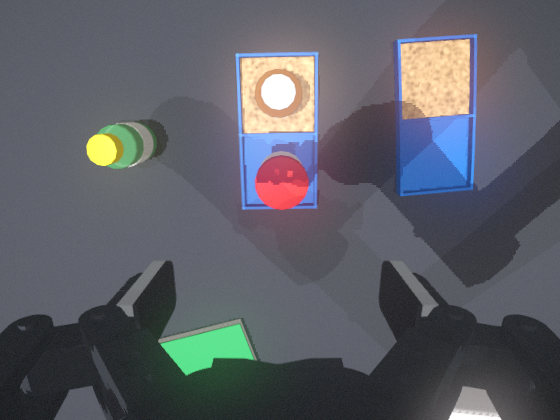

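The jar lid is at (282,181), in the bare compartment, with the amber cap at (278,92) over the cork; both stand upright. Next is the green glass bottle, measured numerically since all 14 views are used.

Request:
{"method": "jog_arm", "body": {
  "deltas": [
    [1,0.007,-0.032,0.002,0,0,0],
    [1,0.014,-0.063,0.004,0,0,0],
    [1,0.02,-0.095,0.007,-0.004,0.005,0],
    [1,0.027,-0.126,0.007,-0.004,0.005,0],
    [1,0.034,-0.15,0.007,-0.004,0.005,0],
    [1,0.034,-0.158,0.007,-0.004,0.005,0],
    [1,0.034,-0.158,0.007,-0.004,0.005,0],
    [1,0.034,-0.158,0.007,-0.004,0.005,0]
  ]
}}

```text
t: 20.92
eef_pos: [0.6457, 0.2307, 0.1938]
orientation: [-0.707, 0.707, 0.001, -0.005]
contact_force: [-0.5, -0.1, 1.0]
grip_width: 0.0852
finger_force: 0.0
```

Run:
```python
from h import *
print(env.sense()['eef_pos'])
p=cap((20,120,80),(35,255,255),(.648,.231),z=.084,rad=40,name='pics/w7.png');to(p[0],p[1],-.004,-90)
```

```text
[0.64574619 0.23067458 0.19379694]
pred [272. 195.] found (np.float64(269.5), np.float64(194.0)) [ 21  22  34  35 915] -> [0.6501 0.2302 0.084 ] size mm 28.5
t20.97 shift [-0.0003 -0.0063  0.1986] turn [ 0.0082 -0.0058  0.0004] w0.0858 F0.0 [ 0.58  0.49  0.19  0.   -1.27 -0.58]
```

Request:
{"method": "jog_arm", "body": {
  "deltas": [
    [1,0,-0.003,0.03,0.004,-0.002,0],
    [1,0,-0.004,0.065,0.008,-0.005,0],
    [1,0,-0.004,0.1,0.008,-0.005,0],
    [1,0,-0.004,0.13,0.008,-0.005,0],
    [1,0,-0.004,0.15,0.008,-0.005,0],
    [1,0,-0.004,0.165,0.008,-0.005,0],
    [1,0,-0.004,0.178,0.008,-0.005,0],
    [1,0,-0.004,0.19,0.008,-0.005,0],
    [1,0,-0.004,0.197,0.008,-0.005,0],
    [1,0,-0.004,0.197,0.008,-0.005,0]
  ]
}}

```text
t: 21.8
eef_pos: [0.6483, 0.2297, -0.0027]
orientation: [0.707, -0.707, 0.0, 0.0]
contact_force: [0.9, -0.5, -0.4]
grip_width: 0.0857
finger_force: 0.0
```

Request:
{"method": "jog_arm", "body": {
  "deltas": [
    [0.5,0,0,0,0,0,0],
    [0.1,0,0,0,0,0,0],
    [-0.3,0,0,0,0,0,0],
    [-1,0,0,0,0,0,0],
    [-1,0,0,0,0,0,0],
    [-1,0,0,0,0,0,0],
    [-1,0,0,0,0,0,0]
  ]
}}

```text
t: 22.38
eef_pos: [0.6507, 0.2304, 0.0002]
orientation: [0.707, -0.707, 0.001, -0.002]
contact_force: [1.5, 0.3, 5.6]
grip_width: 0.0419
finger_force: 61.3
```

Request:
{"method": "jog_arm", "body": {
  "deltas": [
    [-1,0,0,-0.004,0,0,0],
    [-1,0,0,-0.012,0,0,0],
    [-1,0,0,-0.027,0,0,0],
    [-1,0,0,-0.045,0,0,0],
    [-1,0,0,-0.065,0,0,0],
    [-1,0,0,-0.09,0,0,0],
    [-1,0,0,-0.115,0,0,0],
    [-1,0,0,-0.13,0,0,0],
    [-1,0,0,-0.14,0,0,0],
    [-1,0,0,-0.14,0,0,0]
  ]
}}

```text
t: 23.22
eef_pos: [0.6499, 0.2303, 0.1409]
orientation: [0.707, -0.707, 0.001, -0.002]
contact_force: [0.5, -0.5, -1.1]
grip_width: 0.0421
finger_force: 61.0
```

Run:
```python
from h import *
print(env.sense()['eef_pos'],env.sense()['contact_force']);to(.456,-.210,.14,-19.1)
```

```text
[0.64987506 0.23029265 0.14091466] [ 0.52090627 -0.50766328 -1.05611435]
t23.22 shift [ 0.4403  0.1939 -0.0008] turn [-0.0053 -0.0015 -1.2374] w0.0421 F61.0 [ 0.58  0.53  0.11  0.   -1.14 -0.58]
```

Request:
{"method": "jog_arm", "body": {
  "deltas": [
    [-1,0.01,0.005,0,0,0,0],
    [-1,0.03,0.015,0,0,0,-0.05],
    [-1,0.055,0.025,0,0,0,-0.1],
    [-1,0.08,0.036,0,0,0,-0.15],
    [-1,0.105,0.047,0,0,0,-0.22],
    [-1,0.13,0.058,0,0,0,-0.3],
    [-1,0.155,0.069,0,0,0,-0.37],
    [-1,0.18,0.08,0,0,0,-0.45],
    [-1,0.205,0.09,0,0,0,-0.52],
    [-1,0.225,0.1,0,0,0,-0.6],
    [-1,0.24,0.106,0,0,0,-0.66],
    [-1,0.25,0.11,0,0,0,-0.7]
  ]
}}

```text
t: 24.22
eef_pos: [0.5359, -0.0223, 0.1364]
orientation: [0.907, -0.421, -0.001, 0.001]
contact_force: [-0.8, 0.5, -2.5]
grip_width: 0.0416
finger_force: 61.1
```

Run:
```python
from h import *
print(env.sense()['eef_pos']);to(.456,-.210,.14,-19.1)
```

```text
[ 0.53594046 -0.02232692  0.13640941]
t24.22 shift [ 0.0919  0.1821 -0.0032] turn [ 0.0023  0.0023 -0.5368] w0.0416 F61.1 [ 0.26  0.29 -0.29 -0.   -1.    0.44]
```

Request:
{"method": "jog_arm", "body": {
  "deltas": [
    [-1,0.009,0.018,0,0,0,-0.06],
    [-1,0.018,0.036,0,0,0,-0.12],
    [-1,0.027,0.054,0,0,0,-0.18],
    [-1,0.036,0.073,0,0,0,-0.24],
    [-1,0.046,0.091,0,0,0,-0.3],
    [-1,0.055,0.109,0,0,0,-0.36],
    [-1,0.064,0.127,0,0,0,-0.42],
    [-1,0.073,0.146,0,0,0,-0.48],
    [-1,0.083,0.164,0,0,0,-0.537],
    [-1,0.09,0.178,0,0,0,-0.537],
    [-1,0.092,0.182,0,0,0,-0.537],
    [-1,0.092,0.182,0,0,0,-0.537]
  ]
}}

```text
t: 25.22
eef_pos: [0.4571, -0.2084, 0.1367]
orientation: [0.986, -0.167, -0.001, -0.0]
contact_force: [0.2, 0.5, -0.9]
grip_width: 0.0425
finger_force: 61.1
```

Request:
{"method": "jog_arm", "body": {
  "deltas": [
    [-1,0,0,0,0,0,0],
    [-1,0,0,0,0,0,0]
  ]
}}

```text
t: 25.38
eef_pos: [0.459, -0.2072, 0.1377]
orientation: [0.986, -0.166, 0.0, -0.0]
contact_force: [1.0, 0.1, -1.4]
grip_width: 0.0415
finger_force: 61.1
```

Run:
```python
from h import *
print(env.sense()['eef_pos'],env.sense()['contact_force']);to(.456,-.210,.007,-19.1)
```

```text
[ 0.45899487 -0.20718     0.13767979] [ 0.98782246  0.12914018 -1.35348289]
t25.38 shift [-0.002   0.0037  0.1307] turn [-0.0005 -0.0007 -0.    ] w0.0415 F61.1 [-0.1   0.23 -0.37 -0.   -0.97  1.34]
```

Request:
{"method": "jog_arm", "body": {
  "deltas": [
    [-1,-0.001,0.002,0.01,0,0,0],
    [-1,-0.002,0.0035,0.03,0,0,0],
    [-1,-0.002,0.0035,0.05,0,0,0],
    [-1,-0.002,0.0035,0.07,0,0,0],
    [-1,-0.002,0.0035,0.09,0,0,0],
    [-1,-0.002,0.0035,0.107,0,0,0],
    [-1,-0.002,0.0035,0.118,0,0,0],
    [-1,-0.002,0.0035,0.125,0,0,0],
    [-1,-0.002,0.0035,0.129,0,0,0],
    [-1,-0.002,0.0035,0.129,0,0,0]
  ]
}}

```text
t: 26.22
eef_pos: [0.4564, -0.2099, 0.0087]
orientation: [0.986, -0.166, 0.0, -0.0]
contact_force: [0.0, 0.1, -0.4]
grip_width: 0.0417
finger_force: 61.1
```

Request:
{"method": "jog_arm", "body": {
  "deltas": [
    [-1,0,0,0.001,0,0,0],
    [-1,0,0,0.002,0,0,0],
    [-1,0,0,0.002,0,0,0]
  ]
}}

```text
t: 26.47
eef_pos: [0.457, -0.2104, 0.0078]
orientation: [0.986, -0.166, 0.002, -0.0]
contact_force: [0.2, 0.2, -2.5]
grip_width: 0.0421
finger_force: 61.1
```

Request:
{"method": "jog_arm", "body": {
  "deltas": [
    [-1,0,0,0.001,0,0,0],
    [-1,0,0,0.002,0,0,0],
    [-1,0,0,0.002,0,0,0]
  ]
}}

```text
t: 26.72
eef_pos: [0.4564, -0.2104, 0.0053]
orientation: [0.986, -0.166, 0.001, -0.0]
contact_force: [0.5, 0.1, -1.2]
grip_width: 0.0417
finger_force: 61.1
```

Request:
{"method": "jog_arm", "body": {
  "deltas": [
    [-1,0,0,0.001,0,0,0],
    [-1,0,0,0.002,0,0,0],
    [-1,0,0,0.002,0,0,0]
  ]
}}

```text
t: 26.97
eef_pos: [0.4569, -0.2105, 0.005]
orientation: [0.986, -0.166, 0.001, 0.0]
contact_force: [-3.0, 2.5, 10.2]
grip_width: 0.0416
finger_force: 62.5
```

Contact is at the expected height. I'll ease off 1 mm, release and rise.

Request:
{"method": "jog_arm", "body": {
  "deltas": [
    [-1,0,0,-0.001,0,0,0],
    [-1,0,0,-0.001,0,0,0],
    [0,0,0,-0.001,0,0,0],
    [0.3,0,0,-0.001,0,0,0],
    [0.6,0,0,-0.001,0,0,0],
    [0.6,0,0,-0.001,0,0,0],
    [0.6,0,0,-0.02,0,0,0],
    [0.7,0,0,-0.055,0,0,0],
    [0.8,0,0,-0.095,0,0,0],
    [1,0,0,-0.135,0,0,0],
    [1,0,0,-0.17,0,0,0],
    [1,0,0,-0.2,0,0,0]
  ]
}}

```text
t: 27.97
eef_pos: [0.4565, -0.2105, 0.206]
orientation: [0.986, -0.166, 0.002, -0.0]
contact_force: [1.0, 0.5, -0.0]
grip_width: 0.0852
finger_force: 0.0
```

Request:
{"method": "jog_arm", "body": {
  "deltas": [
    [1,0,0,0,0,0,0],
    [1,0,0,0,0,0,0],
    [1,0,0,0,0,0,0],
    [1,0,0,0,0,0,0]
  ]
}}

```text
t: 28.3
eef_pos: [0.4551, -0.2101, 0.2015]
orientation: [0.986, -0.166, -0.001, -0.0]
contact_force: [0.4, 0.1, 0.0]
grip_width: 0.0854
finger_force: 0.0
```

Run:
```python
from h import *
print(env.sense()['eef_pos'],env.sense()['contact_force'])
im=env.snapshot('side')[...,::-1].copy();cv2.imwrite('pics/sF.png',im);im0=cv2.imread('pics/side0.png')
def find(I,guess,z,lo,hi,rad=14):
    x,y=np.round(proj('side',np.array([*guess,z]))).astype(int);h=cv2.cvtColor(I,cv2.COLOR_BGR2HSV)
    w=h[y-rad:y+rad,x-rad:x+rad];w=w.copy();w[...,0]=(w[...,0].astype(int)+10)%180
    m=cv2.inRange(w,lo,hi);n,l,st,ce=cv2.connectedComponentsWithStats(m)
    if n<2:return 'none',(x,y)
    i=1+np.argmax(st[1:,4]);c=ce[i]+[x-rad,y-rad];return at('side',c,z).round(3)[:2],st[i,4],c.round(1),(int(x),int(y))
Y=((30,110,70),(45,255,255));B=((110,130,50),(140,255,255));RD=((0,140,70),(20,255,255));G=((55,100,50),(95,255,255))
print("initial ref: yellow",find(im0,(.649,.23),.077,*Y),"blue",find(im0,(.657,-.2385),.077,*B),"red",find(im0,(.651,.126),.056,*RD))
print("yellow",find(im,(.456,-.21),.082,*Y));print("blue",find(im,(.533,-.2365),.082,*B))
print("red",find(im,(.489,.265),.061,*RD))
print("gcap",find(im0,(.645,-.123),.077,*G),find(im,(.645,-.123),.077,*G))
for I in (im0,im):print("washcap",find(I,(.443,-.399),.13,*RD,18))
f0,f1=[cv2.GaussianBlur(I,(3,3),0)[222:256,264:294].astype(int) for I in (im0,im)];print("flask diff",np.abs(f0-f1).mean())
p=cap((20,110,70),(35,255,255),(.456,-.21),z=.089,rad=30,name='pics/wF.png')
```

```text
[ 0.45508046 -0.21010205  0.20153989] [0.35037654 0.11623801 0.01047525]
initial ref: yellow (array([0.645, 0.236]), np.int32(53), array([155. , 256.6]), (155, 254)) blue (array([ 0.665, -0.247]), np.int32(71), array([258.5, 148.2]), (259, 151)) red (array([0.654, 0.126]), np.int32(299), array([182.3, 232.7]), (183, 233))
yellow (array([ 0.453, -0.202]), np.int32(39), array([314.4, 179.6]), (315, 178))
blue (array([ 0.539, -0.245]), np.int32(67), array([295.2, 161.1]), (295, 163))
red (array([0.489, 0.267]), np.int32(384), array([199.7, 297.6]), (200, 297))
gcap (array([ 0.65, -0.13]), np.int32(86), array([240. , 171.5]), (240, 173)) (array([ 0.649, -0.127]), np.int32(103), array([239.9, 172.1]), (240, 173))
washcap (array([ 0.45 , -0.414]), np.int32(84), array([350.5, 127.7]), (350, 131))
washcap (array([ 0.449, -0.414]), np.int32(88), array([350.5, 127.8]), (350, 131))
flask diff 9.027777777777779
pred [277. 191.] found (np.float64(276.0), np.float64(190.5)) [ 13  13  33  34 895] -> [ 0.4566 -0.2097  0.089 ] size mm 27.9
```

The caps of both white-tray bottles and the jar lie where they should, within 2 px in the side view. The green-capped and wash bottles haven't moved, and the arm never came near the flask.

```bash
python3 -c "
from bench import env
print(env.finish_job())"
```

```text
the job is handed in; nothing more can be done
None
```

I handed the job in at about 28 s: my last images put all four items upright in their assigned compartments and the bystanders unmoved, though finishing returned no verdict and the flask only had a loose image comparison.

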